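# Release the dial logger from its reading station and hang it up

### The arm

A 6-joint arm with a two-finger parallel gripper is mounted at the origin on a cart in front of the work surface, level with it; the furniture and walls round the work are solid. World frame = base frame: x ahead of the robot, y to its left, z up, the work surface at z = 0. Lengths are in mm, angles in rad, forces in N, time in s.
With the tool pointing down it reaches from about 350 to 975 mm from the base axis. Payload 7.1 kg.
Tool frame: the origin (TCP) lies between the finger pads; the fingertips stand 17 mm ahead of it and the grasp point (between the pads) lies 2 mm behind it; z points along the fingers, y is the line along which they close (so a half turn about z gives the same grasp; the last joint's range is limited). The gripper opens to 88 mm and grips with 3 to 60 N. Pads are 20 mm wide; open, the fingers measure 115 mm over their backs; the gripper's body (75 mm by 178 mm) begins 61 mm behind the grasp point.
Start: joints at [-1.332, 0.423, 1.63, -0, 1.089, -0.019], TCP at [159.365, -604.324, 239.675] pointing down, gripper open.
Joint ranges: [-3, 3], [-0.9, 2.11], [0.09, 2.58], [-1.31, 4.45], [0.11, 2.69], [-2.54, 2.54]. Speed limits (rad/s): [2.39, 2.39, 3.01, 3.14, 3.14, 3.14].

### API

Orientations are given as a rotation vector (axis times angle).
In Python, from workcell import ctrl gives the robot as it stands.
- The arm moves only by the shell command python3 jog.py 'ROWS' [OPENING]. ROWS is a JSON list of rows, 1 to 5 of them, each of 6 numbers: dx, dy, dz in mm, then a rotation vector rx, ry, rz in rad; each row shifts and turns the commanded pose from where the row before left it, along the tool's axes as they then stand; what a row does not reach is not made up. A row lasts 1/12 s, in which the tool goes at most 41.7 mm and 0.125 rad, less where a joint would pass 70% of its speed; a pose out of reach is approached as far as the arm can. OPENING is the finger opening in mm, set as the command begins (- or left out keeps the last). The fingers move at their own pace and stop on an object; the grip force is fixed at half the most. Time passes only in rows, so rows that do not move let the fingers close. It prints the time, the measured TCP pose, the force, the opening and the grip force at its end.
- ctrl.get_obs(): the state, without advancing time (a new reading comes with each control period).
- ctrl.get_image(name): name is "scene" or "top"; returns a dict with "img" (480x640x3 uint8, red, green, blue), "fx", "fy", "cx", "cy" (pixels), "k1" (the pictures are not rectified: a ray, as slopes to the right and down, at radius r is drawn at 1 + k1 r^2 times it, then the intrinsics apply), "R" (3x3) and "t" (3): a world point X has camera coordinates R X + t. Camera axes: x right, y down, z forward; pixel columns grow to the right and rows downward; lengths in mm; the calibration is good to about 2 mm. A picture is of the moment at which its call begins. There is no depth.
- ctrl.close_job(): hands the job in; it is judged then, once.
The state is a dict: "t": time; "qpos": joint angles; "qvel": joint speeds; "joint_torque": joint torques, N m; "ee_pos": TCP position; "orientation": TCP orientation; "ft_force": force on the tool from outside, world axes, zero at the start; "moment": the same for the moment, N m; "width": finger opening in mm; "grasp_force": force on a finger pad.
Only numpy, scipy, OpenCV 4.12 (cv2) and the standard library are available. Lean on these libraries where they do the work, as an engineer would, in place of code of your own. Each camera call takes 0.05 s, during which the arm holds its last target. There are 200 camera calls.

### The job

Press the logger tag with the round dial down into its bay of the reading station until it unlatches, and let it spring out. Then take it out and hang it by its slot on the hook of the stand, with its dial facing outward, the way the hook points. Leave the other tag latched in its bay and the things round about where they are.

Things in the scene. Friction and masses are not known exactly. Their poses are not given: they have to be found in the camera images.
- dial_tag: the tag to move: white plate 12 mm thick (its x), 46 mm wide (its y), 94 mm high (its z), 0.08 kg, a round dial 31 mm across on its front (-x); origin at the centre of its underside. Starts upright, latched in one of the two bays, front the way the station's is, underside 30 mm above the worktop. Hold it by its side edges (46 mm apart) near the top, so that the hook can pass between the fingers
- window_tag: the other logger tag: the same plate with a rectangular window instead of the round dial, latched in the other bay in the same way; origin at the centre of its underside; it must stay latched
- station: white reading station, fixed in an episode: 226 mm long (y), 86 deep, 100 high; origin at its underside, midway between two equal bays at x = 0, y = +55 and -55 mm. Open fronts (facing -x) show the tags' faces. Pockets leave 1 to 1.5 mm round a tag. A latched tag cannot be pulled out, a tongue holds it; a released one lifts straight out
- hook_stand: steel stand, fixed in an episode: base 100 x 80 x 12 mm with its origin at the centre of the underside; a post of 12 mm diameter at x = +36 mm, 204 mm high, carries one hook arm that points to the stand's -x (outward)
- hook_seat (a point): on the axis of the hook bar, 200 mm above the worktop over the stand's origin, axes as the stand's. The round bar, 7 mm thick, runs level from the post at x = +36 to x = -10 mm, then rises to its tip: at x = -26 mm its axis is 6 mm higher (the round end reaches x = -29.5 mm and 9.5 mm above the level axis)
- tag_slot (a point): centre of the dial tag's slot, 75 mm above the tag's origin: a rectangular hole 22 mm wide (y), 22 mm high, right through from front to back, under an 8 mm bar and between side cheeks 12 mm wide. Hanging on the level hook bar it is 7.5 mm below the bar's axis
- tag_front (a point): a point in the air 100 mm in front of the dial tag's slot (100 mm along the tag's -x), shows which way the dial looks
- beaker: small loose glass beaker, 50 mm wide, 67 mm high, bystander, origin under its centre
- vial: loose sample vial with white cap, 25 mm wide, 56 mm high, bystander, origin under its centre
- tape_roll: loose roll of tape lying flat, 69 mm wide, 19 mm high, bystander, origin under its centre
- timer: loose white countdown timer, 32 x 66 x 60 mm, bystander, origin under its centre
- tag_top (a point): middle of the dial tag's top edge, 94 mm above its origin, 24 mm above the station's top when latched. Pressed straight down it unlatches after 6 mm (stop at 12 mm; about 6 N, but met at 20 mm/s the force jumps to 25 N for an instant: press by distance). Let go, it rises in a second to 28 mm above its latched height and stands loose, 52 mm out of the station

How it is judged (in metres and radians):
On the way, in this order (a step that is already met when the one before it is completed fails the run):
1. the dial tag is pressed down in its bay, at least 5 mm below its latched height (z of dial_tag in the frame of station below 0.025 m), for 0.02 s.
2. the dial tag has sprung out by itself: it stands in its bay 20 mm or more above its latched height, not touched by the fingers (z of dial_tag in the frame of station between 0.05 and 0.068 m and contact force between the fingers and dial_tag below 0.3 N), for 0.1 s.
At the end, for the whole second after the job is handed in: the dial tag hangs at rest by its slot on the hook arm (slot centre within 13 mm sideways of the bar, between the post and the upturned tip), upright within 20 degrees, its dial facing the way the hook points within 34 degrees; the window tag is still latched within 8 mm of where it was (x of tag_slot in the frame of hook_seat between -0.024 and 0.028 m and y of tag_slot in the frame of hook_seat between -0.013 and 0.013 m and z of tag_slot in the frame of hook_seat between -0.013 and 0.004 m and angle between dial_tag's own z axis and vertical below 0.35 rad and x of tag_front in the frame of hook_seat below -0.05 m and angle between the x axis of dial_tag and the x axis of hook_stand, either way round below 0.6 rad and linear speed of dial_tag below 0.03 m/s and contact force between dial_tag and hook_stand above 0.2 N and distance of window_tag from where it was at the start of the episode below 0.008 m); the robot touches nothing.
It fails at once if the window tag is released from its bay (distance of window_tag from where it was at the start of the episode above 0.015 m).
It fails at once if a bystander is pushed more than 40 mm (distance of any of beaker, vial, tape_roll, timer from where it was at the start of the episode above 0.04 m).
It also fails if it takes over 58 s, if anything falls off the work surface, if the arm or the gripper's body presses on something with over 40 N, if the wrist force passes 120 N, or if a joint passes its speed limit or range.

## Working session

There is one attempt and no reset: what is moved stays moved. The work goes in short steps, Python scripts to look and compute and a shell command to move; the robot and the scene stay as the last step left them, time stands still between calls to the robot, and variables do not carry over. Pictures are saved under pics/ and viewed, at most 10 in all, crops included, and the job is handed in when it is done.

```bash
ls; mkdir -p pics; python3 - <<'E'
from workcell import ctrl
import cv2
for n in("scene","top"):
    d=ctrl.get_image(n); cv2.imwrite(f"pics/{n}0.png",d["img"][:,:,::-1]); print(n,{k:d[k] for k in d if k!="img"})
o=ctrl.get_obs(); print(o)
E
```

```text
jog.py
pics
workcell.py
scene {'fx': 599.5567864858117, 'fy': 599.5567864858117, 'cx': 319.5528753286541, 'cy': 247.01594183487094, 'k1': -0.0008239404516217093, 'R': array([[-0.72906829, -0.68429817, -0.01398029],
       [-0.52045516,  0.56753998, -0.63798495],
       [ 0.44450631, -0.45785848, -0.76992191]]), 't': array([ 483.20781758,  303.20204469, 1305.14703009])}
top {'fx': 564.878978915965, 'fy': 564.878978915965, 'cx': 310.2018106951856, 'cy': 241.59093144482756, 'k1': -0.14857469666102344, 'R': array([[-2.78187909e-02, -9.99612853e-01, -5.08664789e-04],
       [-9.92668048e-01,  2.76853922e-02, -1.17659111e-01],
       [ 1.17627642e-01, -2.76819891e-03, -9.93053913e-01]]), 't': array([ 127.71957791,  549.6931555 , 1257.42798632])}
{'t': 0.1, 'qpos': array([-1.33198823e+00,  4.23749935e-01,  1.63057419e+00, -2.00892096e-06,
        1.08859811e+00, -1.89898402e-02]), 'qvel': array([-0.00082296, -0.00364414, -0.00196698, -0.00070882, -0.00120007,
        0.00075871]), 'joint_torque': array([-1.13317557e-03, -5.45620036e+01, -2.74322641e+01,  6.44832174e-02,
        1.88118877e-02, -3.21305299e-05]), 'ee_pos': array([ 159.26699892, -603.89266603,  239.00393241]), 'orientation': array([-3.11421948e+00, -4.03659215e-01,  2.31764193e-04]), 'ft_force': array([-0.36025734,  0.18762905,  0.16946923]), 'moment': array([-0.03827379,  0.02478394, -0.03919764]), 'grasp_force': 0.0, 'width': 87.4521795569523}
```
View pics/scene0.png

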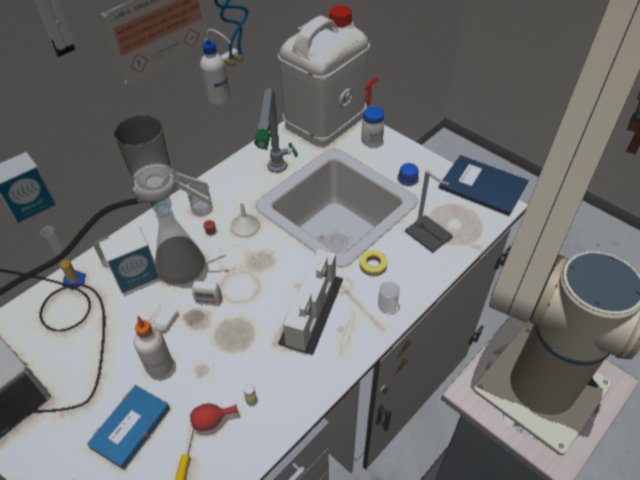

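View pics/top0.png

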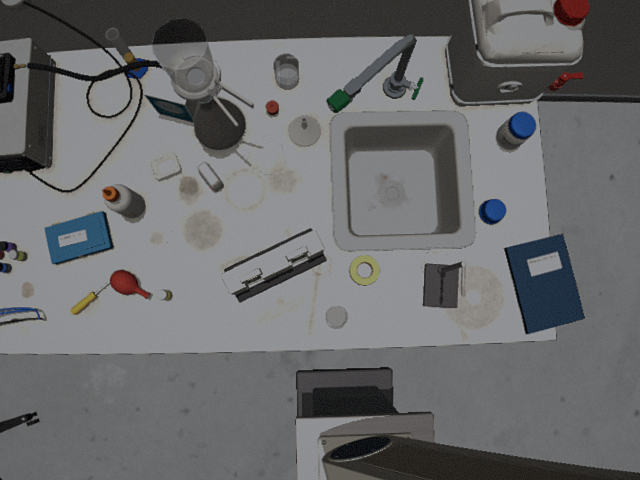

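```bash
python3 - <<'E'
import cv2,numpy as np
s=cv2.imread("pics/scene0.png");t=cv2.imread("pics/top0.png")
a=cv2.resize(s[240:360,270:350],None,fx=5,fy=5,interpolation=cv2.INTER_CUBIC)
b=cv2.resize(s[160:255,400:460],None,fx=6,fy=6,interpolation=cv2.INTER_CUBIC)
cv2.imwrite("pics/c1.png",np.hstack([a,cv2.resize(b,(379,600))]))
a=cv2.resize(t[225:305,215:335],None,fx=4,fy=4,interpolation=cv2.INTER_CUBIC)
b=cv2.resize(t[250:315,410:480],None,fx=4,fy=4,interpolation=cv2.INTER_CUBIC)
b=cv2.copyMakeBorder(b,0,320-260,0,0,cv2.BORDER_CONSTANT)
cv2.imwrite("pics/c2.png",np.hstack([a,b]))
E
```

View pics/c1.png

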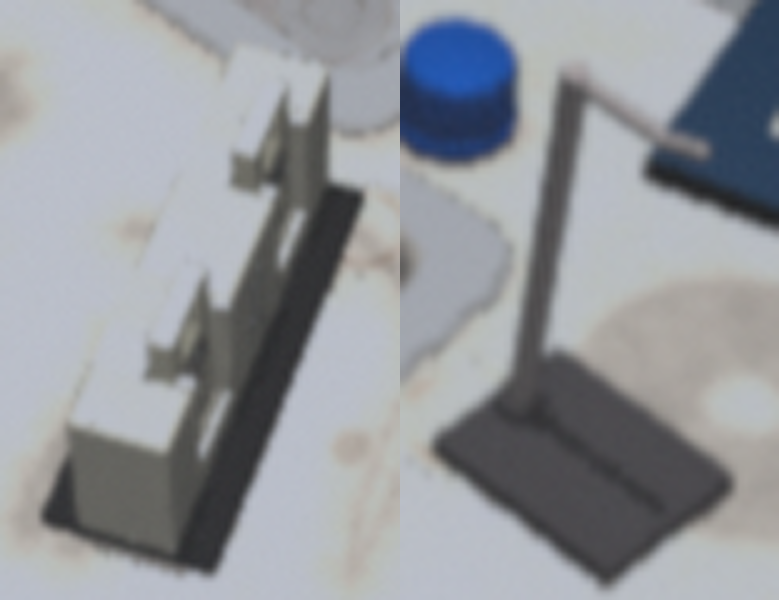

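View pics/c2.png

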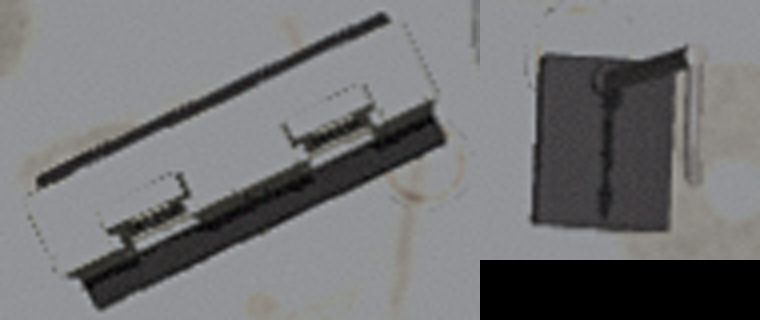

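```bash
cat > h.py <<'E'
import numpy as np,cv2
from scipy.spatial.transform import Rotation as Ro
from workcell import ctrl
def grab(n,f=None):
    d=ctrl.get_image(n)
    if f: cv2.imwrite(f"pics/{f}.png",d["img"][:,:,::-1])
    return d
def KD(d): return np.array([[d["fx"],0,d["cx"]],[0,d["fy"],d["cy"]],[0,0,1.]]),np.array([d["k1"],0,0,0,0.])
def und(d,uv): 
    K,D=KD(d); return cv2.undistortPoints(np.array(uv,float).reshape(-1,1,2),K,D).reshape(-1,2)
def ray(d,uv):
    p=np.c_[und(d,uv),np.ones(len(uv))]; return -d["R"].T@d["t"],p@d["R"]
def plane(d,uv,z):
    c,r=ray(d,uv); return c+r*((z-c[2])/r[:,2])[:,None]
def tri(d1,p1,d2,p2):
    M=[np.c_[d["R"],d["t"]] for d in(d1,d2)]
    X=cv2.triangulatePoints(M[0],M[1],und(d1,p1).T.copy(),und(d2,p2).T.copy()); return (X[:3]/X[3]).T
def proj(d,X):
    K,D=KD(d); return cv2.projectPoints(np.array(X,float),cv2.Rodrigues(d["R"])[0],d["t"],K,D)[0].reshape(-1,2)
E
python3 - <<'E'
from h import *
np.set_printoptions(precision=1,suppress=True)
s=grab("scene");t=grab("top")
cs=lambda L:[(270+x/5,240+y/5) for x,y in L]
ch=lambda L:[(400+(x-400)/6.32,160+y/6.316) for x,y in L]
ct=lambda L:[(215+x/4,225+y/4) for x,y in L]
ck=lambda L:[(410+(x-480)/4,250+y/4) for x,y in L]
print("base front tri",tri(s,cs([(213,572),(362,195)]),t,ct([(100,308),(443,140)])))
for z in(0,6,12):print("base z",z,plane(t,ct([(100,308),(443,140),(387,14),(38,185)]),z))
print("body top z100",plane(t,ct([(70,275),(30,183),(438,100),(400,20)]),100))
print("body corners scene",plane(s,cs([(75,430),(168,452),(328,70),(238,47)]),100))
print("tag tops z124 top cam: fr bar",plane(t,ct([(118,230),(185,205),(296,148),(370,118),(100,212),(183,175),(285,125),(367,85)]),124))
print("tag tops scene",plane(s,cs([(148,350),(172,357),(205,268),(232,155),(258,160),(288,82)]),124))
print("stand base z12",plane(t,ck([(540,53),(673,62),(668,230),(532,222)]),12))
print("stand base scene",plane(s,ch([(435,445),(560,352),(733,485),(607,588)]),12))
print("post top, tip tri",tri(s,ch([(573,72),(705,150)]),t,ck([(694,50),(694,183)])))
print("hook z200",plane(t,ck([(694,50)]),203), plane(s,ch([(573,72)]),203),plane(t,ck([(694,183)]),206), plane(s,ch([(705,150)]),206))
E
```

```text
base front tri [[420.9 279.9  -2.8]
 [512.4  77.1   0.7]]
base z 0 [[420.3 279.1   0. ]
 [512.6  77.2   0. ]
 [587.7 107.8   0. ]
 [492.7 314.3   0. ]]
base z 6 [[420.2 278.4   6. ]
 [512.1  77.4   6. ]
 [586.9 107.8   6. ]
 [492.3 313.4   6. ]]
base z 12 [[420.1 277.6  12. ]
 [511.6  77.6  12. ]
 [586.  107.9  12. ]
 [491.9 312.5  12. ]]
body top z100 [[436.9 282.6 100. ]
 [487.  303.6 100. ]
 [525.9  82.2 100. ]
 [570.1 101.4 100. ]]
body corners scene [[471.3 311.  100. ]
 [434.  291.7 100. ]
 [525.2  89.  100. ]
 [566.3 107.5 100. ]]
tag tops z124 top cam: fr bar [[459.2 253.5 124. ]
 [471.5 217.8 124. ]
 [500.1 158.6 124. ]
 [514.9 119.1 124. ]
 [469.  262.9 124. ]
 [487.4 218.6 124. ]
 [512.4 164.1 124. ]
 [532.5 120.2 124. ]]
tag tops scene [[465.1 270.9 124. ]
 [455.  266.5 124. ]
 [476.8 223.1 124. ]
 [511.  169.6 124. ]
 [500.4 163.7 124. ]
 [521.1 121.2 124. ]]
stand base z12 [[ 497.4 -153.    12. ]
 [ 489.7 -231.4   12. ]
 [ 392.3 -223.3   12. ]
 [ 399.8 -143.7   12. ]]
stand base scene [[ 490.4 -148.    12. ]
 [ 483.7 -225.6   12. ]
 [ 386.2 -213.6   12. ]
 [ 391.8 -134.1   12. ]]
post top, tip tri [[ 482.2 -193.3  197.8]
 [ 416.5 -187.6  203.4]]
hook z200 [[ 482.4 -191.4  203. ]] [[ 478.8 -188.8  203. ]] [[ 416.3 -187.   206. ]] [[ 415.5 -184.9  206. ]]
```

```bash
python3 - <<'E'
from h import *
s=grab("scene");t=grab("top")
ex=np.array([.91,.4145,0]);ey=np.array([-.4145,.91,0])
out=[]
def rect(d,P,wpx,hpx):
    H=cv2.getPerspectiveTransform(proj(d,P).astype(np.float32),np.float32([[0,0],[wpx,0],[wpx,hpx],[0,hpx]]))
    im=cv2.warpPerspective(d["img"][:,:,::-1],H,(wpx,hpx),flags=cv2.INTER_CUBIC)
    return cv2.normalize(im,None,0,255,cv2.NORM_MINMAX)
row=[]
for d,cs in((s,[(471,247),(516,145.4)]),(t,[(474,239),(517,139)])):
    for c in cs:
        c=np.array([*c,0.])-6*ex
        P=[c+ey*38+[0,0,130],c-ey*38+[0,0,130],c-ey*38+[0,0,0],c+ey*38+[0,0,0]]
        row.append(rect(d,P,190,325))
row=np.hstack(row)
# top zoom
z=cv2.resize(t["img"][228:308,220:335,::-1],(760,270*2-270),interpolation=cv2.INTER_CUBIC)
cv2.imwrite("pics/c3.png",np.vstack([row,cv2.convertScaleAbs(z,alpha=1.3)]))
E
```

```text
(no output)
```

View pics/c3.png

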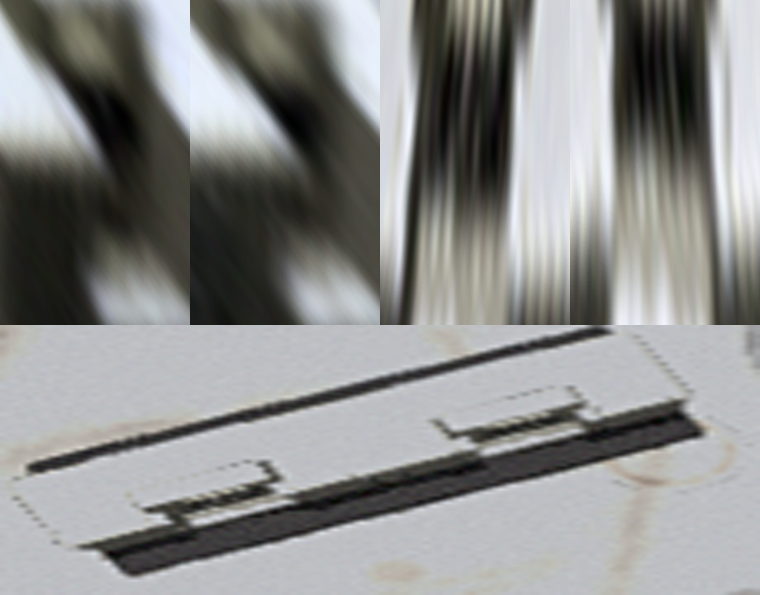

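```bash
python3 - <<'E'
from h import *
F=[ctrl.get_image("scene") for _ in range(10)]
d=F[0];im=np.mean([f["img"][:,:,::-1].astype(float) for f in F],0)
np.save("scene_avg.npy",im)
ex=np.array([.91,.4145,0]);ey=np.array([-.4145,.91,0])
out=[]
for c in[(471,247),(516,145.4)]:
    u=proj(d,[[*c,85]])[0]-6*0
    x0,y0=np.round(u).astype(int)-[16,22]; print(c,u,x0,y0)
    g=255*np.clip(im[y0:y0+50,x0:x0+33]/235,0,1)**.55
    out.append(cv2.resize(g.astype(np.uint8),None,fx=12,fy=12,interpolation=cv2.INTER_LANCZOS4))
cv2.imwrite("pics/c4.png",np.hstack(out))
t=ctrl.get_image("top")
E
```

```text
(471, 247) [305.91314633 311.64895504] 290 290
(516, 145.4) [322.25603564 273.92175737] 306 252
```

View pics/c4.png

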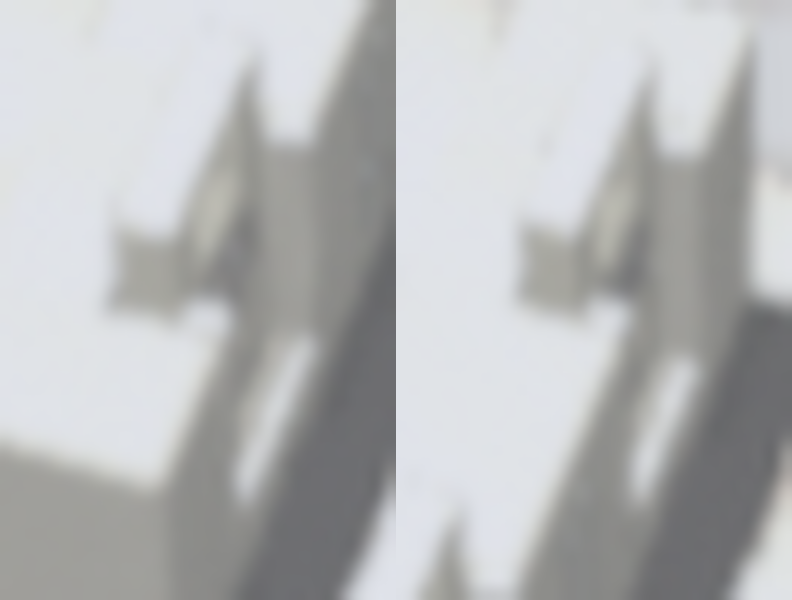

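```bash
python3 - <<'E'
from h import *
from scipy.ndimage import map_coordinates as mc
d=ctrl.get_image("scene");im=np.load("scene_avg.npy").mean(2)
ex=np.array([.91,.4145,0]);ey=np.array([-.4145,.91,0])
np.set_printoptions(precision=0,suppress=True,linewidth=150)
for a,b,o in(((304.2,309.3),(310.1,297.4),(290,290)),((320.7,271.3),(326.7,259.4),(306,252))):
    P=plane(d,[a,b],124); print(P[0],P[1],np.linalg.norm(P[0]-P[1])); m=P.mean(0)
    ys=np.arange(8,-24,-4);zs=np.arange(100,40,-4)
    G=[m+ey*y+[0,0,z-124.] for z in zs for y in ys]
    uv=proj(d,G); v=mc(im,[uv[:,1],uv[:,0]],order=1).reshape(len(zs),-1)
    print("y",ys); print(np.c_[zs,v])
    print("crop px z=70,y=0,-15:",(proj(d,[m+[0,0,-54],m-15*ey+[0,0,-54],m-15*ey+[0,0,-70.]])-o)*12)
E
```

```text
[459. 263. 124.] [471. 232. 124.] 33.43992496846513
y [  8   4   0  -4  -8 -12 -16 -20]
[[100.  87.  97. 107. 111. 109. 105.  92.  91.]
 [ 96.  90.  83.  92.  96.  97.  99.  92.  89.]
 [ 92. 117.  78.  80.  85.  85.  88.  89.  89.]
 [ 88. 155.  95.  75.  75.  78.  76.  81.  88.]
 [ 84. 174. 138.  82.  70.  74.  71.  72.  84.]
 [ 80. 171. 169. 109.  72.  71.  71.  68.  79.]
 [ 76. 168. 166. 143.  83.  69.  72.  69.  75.]
 [ 72. 163. 154. 156. 110.  71.  72.  72.  74.]
 [ 68. 149. 146. 144. 130.  82.  73.  75.  75.]
 [ 64. 128. 132. 125. 126.  97.  75.  77.  78.]
 [ 60. 110. 114. 111. 110. 102.  82.  78.  81.]
 [ 56.  95. 100. 100.  97.  97.  88.  79.  82.]
 [ 52.  85.  91.  91.  90.  88.  88.  82.  83.]
 [ 48.  80.  85.  86.  85.  83.  85.  84.  83.]
 [ 44.  80.  82.  85.  83.  81.  79.  84.  84.]]
crop px z=70,y=0,-15: [[215. 323.]
 [241. 259.]
 [243. 306.]]
[503. 164. 124.] [517. 129. 124.] 36.96830517147253
y [  8   4   0  -4  -8 -12 -16 -20]
[[100.  88. 103. 106. 106. 108. 101.  89.  89.]
 [ 96.  90.  85.  95.  95.  96.  98.  89.  87.]
 [ 92. 120.  79.  80.  85.  83.  88.  87.  87.]
 [ 88. 158. 103.  72.  75.  75.  77.  80.  86.]
 [ 84. 177. 148.  87.  67.  67.  72.  72.  83.]
 [ 80. 179. 173. 131.  75.  62.  68.  69.  78.]
 [ 76. 177. 170. 163. 106.  65.  64.  69.  76.]
 [ 72. 168. 161. 158. 136.  84.  65.  68.  77.]
 [ 68. 150. 151. 142. 139. 111.  76.  69.  77.]
 [ 64. 129. 133. 129. 124. 118.  95.  74.  76.]
 [ 60. 111. 113. 113. 111. 106. 104.  82.  77.]
 [ 56.  96.  99.  97. 100.  93.  98.  88.  81.]
 [ 52.  86.  90.  86.  89.  85.  90.  89.  85.]
 [ 48.  82.  84.  82.  83.  80.  84.  86.  86.]
 [ 44.  81.  82.  82.  82.  78.  80.  83.  86.]]
crop px z=70,y=0,-15: [[215. 329.]
 [239. 271.]
 [240. 319.]]
```

```bash
python3 - <<'E'
from h import *
im=np.load("scene_avg.npy")
F=[ctrl.get_image("scene")["img"][:,:,::-1].astype(float) for _ in range(14)]
im=(im*10+np.sum(F,0))/24; np.save("scene_avg.npy",im)
F=[ctrl.get_image("top") for _ in range(20)]
t=F[0]; ti=np.mean([f["img"][:,:,::-1].astype(float) for f in F],0); np.save("top_avg.npy",ti)
st=lambda a,lo,hi,k,i=cv2.INTER_CUBIC:cv2.resize((255*np.clip((a-lo)/(hi-lo),0,1)).astype(np.uint8),None,fx=k,fy=k,interpolation=i)
# scene crops around dark blob, aligned on anchor
out=[st(im[y:y+20,x:x+16],50,130,18) for x,y in((300,301),(316,263))]
a=np.hstack(out)
out=[]
for c in[(465,243),(509,144)]:
    u=np.round(proj(t,[[*c,80]])[0]).astype(int); print(u)
    out.append(st(ti[u[1]-9:u[1]+11,u[0]-14:u[0]+14],20,200,10))
b=np.hstack(out)
h=max(a.shape[1],b.shape[1])
pad=lambda q:cv2.copyMakeBorder(q,0,0,0,h-q.shape[1],cv2.BORDER_CONSTANT)
o=np.vstack([pad(a),pad(b)]); print(o.shape); cv2.imwrite("pics/c5.png",o)
E
```

```text
[252 281]
[296 259]
(560, 576, 3)
```

View pics/c5.png

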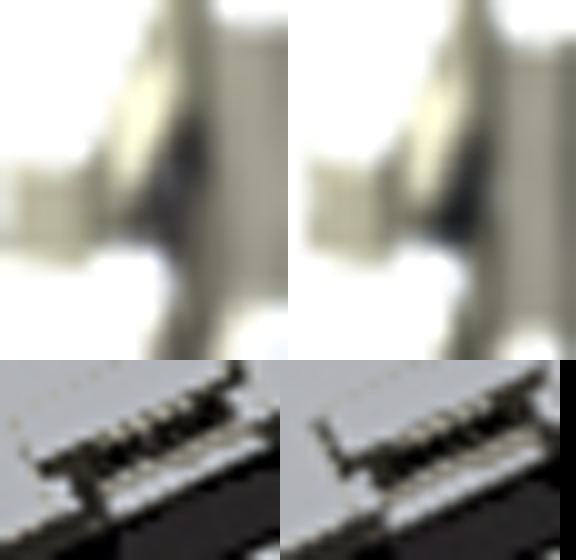

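```bash
python3 - <<'E'
from h import *
im=np.load("scene_avg.npy");d=ctrl.get_image("scene")
ex=np.array([.91,.4145,0]);ey=np.array([-.4145,.91,0])
for (x,y),a in(((305,306),(304.2,309.3)),((321,268),(320.7,271.3))):
    P=plane(d,[a],124)[0]-23*ey
    for r in range(y,y+10): print(r,' '.join("%3d,%3d,%3d"%tuple(im[r,c][::-1]) for c in range(x,x+9)))
    print("slot bottom y 11,0,-11:",proj(d,[P+ey*k-[0,0,30.] for k in(11,0,-11)]).round(1).tolist())
    for z in(74,66):print("z",z,"y 0,-8,-15.5,-23:",proj(d,[P+ey*k-[0,0,124.-z] for k in(0,-8,-15.5,-23)]).round(1).tolist())
E
```

```text
306 154,156,157 128,128,122 131,130,120 131,130,119 111,110,102  89, 89, 83  87, 87, 82  98, 97, 93 101,100, 95
307 139,140,139 125,125,116 133,132,121 128,128,117 100, 99, 93  79, 79, 75  83, 83, 79  96, 96, 91 100, 99, 95
308 123,124,121 121,121,112 130,130,120 117,117,108  86, 86, 81  69, 69, 67  78, 78, 75  95, 94, 90  99, 99, 94
309 108,108,102 118,118,109 126,126,116 102,101, 95  76, 76, 74  65, 65, 65  76, 76, 74  94, 93, 89  99, 99, 94
310  96, 96, 90 112,111,103 116,115,108  89, 88, 85  75, 74, 75  67, 67, 67  76, 75, 73  92, 92, 88  99, 98, 94
311  94, 93, 87 102,101, 95  97, 96, 91  77, 77, 75  72, 72, 73  71, 71, 70  79, 79, 76  92, 91, 87  98, 98, 93
312  92, 92, 86  94, 93, 87  83, 82, 79  71, 70, 70  69, 68, 68  73, 72, 72  82, 82, 78  92, 91, 87  98, 98, 93
313  90, 90, 85  88, 88, 83  79, 78, 76  74, 73, 72  69, 68, 68  75, 74, 73  83, 83, 79  91, 91, 86  98, 97, 92
314  99, 99, 95 103,103,102  95, 96, 97  88, 88, 89  73, 72, 72  76, 75, 73  84, 83, 79  90, 89, 85  97, 96, 92
315 127,128,126 142,145,148 140,143,148 124,126,129  89, 89, 90  79, 78, 76  84, 83, 79  89,
[... 937 characters left out ...]
 94
274  91, 90, 85  92, 92, 86  91, 91, 86  75, 75, 73  60, 61, 61  66, 67, 66  84, 84, 82  96, 96, 92  99, 99, 94
275  92, 91, 86  90, 90, 85  82, 82, 79  68, 68, 68  60, 60, 61  68, 68, 67  81, 81, 78  95, 94, 90  99, 99, 95
276  98, 98, 93 107,108,106 101,103,103  86, 88, 90  73, 74, 75  76, 76, 73  82, 82, 78  94, 94, 90  99, 99, 94
277 115,116,112 140,142,143 145,148,152 133,136,140 104,106,106  86, 85, 82  84, 84, 79  94, 94, 90  99, 98, 94
slot bottom y 11,0,-11: [[322.5, 275.2], [324.0, 271.6], [325.5, 268.1]]
z 74 y 0,-8,-15.5,-23: [[324.1, 276.8], [325.2, 274.2], [326.2, 271.8], [327.1, 269.4]]
z 66 y 0,-8,-15.5,-23: [[324.1, 278.8], [325.2, 276.3], [326.2, 273.9], [327.2, 271.5]]
```

```bash
python3 - <<'E'
from h import *
im=np.load("scene_avg.npy").mean(2)
for k in range(26):
    print(304+k,im[304+k,308:315].round().astype(int),'|',266+k,im[266+k,324:331].round().astype(int))
t=np.load("top_avg.npy").mean(2)
print("top L");print(t[272:288,240:264].round().astype(int))
print("top R");print(t[250:266,284:308].round().astype(int))
E
```

```text
304 [114 108  90  89  98 100  98] | 266 [109 102  89  86  95  99  98]
305 [124 112  91  88  98 100  98] | 267 [114 107  89  85  94  98  96]
306 [127 108  88  86  96  99  98] | 268 [123 111  90  85  95  98  96]
307 [125  98  78  82  95  99  98] | 269 [125 106  86  84  94  99  96]
308 [115  85  69  78  93  98  98] | 270 [119  95  77  82  94  98  96]
309 [100  76  65  76  93  98  99] | 271 [109  83  70  80  94  98  95]
310 [88 75 68 75 91 97 99] | 272 [99 75 68 81 94 98 95]
311 [77 73 71 78 91 97 99] | 273 [88 68 68 85 95 98 95]
312 [71 69 73 81 90 97 99] | 274 [74 61 67 84 95 98 96]
313 [74 68 75 82 90 96 98] | 275 [68 61 68 81 93 98 96]
314 [89 73 75 82 89 95 97] | 276 [88 75 75 81 93 98 96]
315 [127  90  78  83  88  95  97] | 277 [137 106  85  83  93  98  96]
316 [155 107  83  83  89  96  98] | 278 [165 122  90  85  93  97  96]
317 [151 106  86  83  93 103 106] | 279 [156 111  89  85  93  97  95]
318 [129  95  84  83 103 117 126] | 280 [137  96  86  84  95  99  97]
319 [116  86  79  85 111 130 149] | 281 [126  88  81  87 106 115 110]
320 [104  82  77  92 118 141 159] | 282 [110  81  
[... 3195 characters left out ...]
49 129  71  98 101  70  58  46  42  34  18  26  36  46  65  96 106
  108 113 116 130 151 141]
 [148 150 145 110  50  57  58  46  44  29  28  34  44  84 118 107 113 114
  115 128 149 141 104  67]
 [147 148 149 128  69 110 130  62  46  42  40  84 119 110 116 126 150 152
  151 140 103  73  41  19]
 [148 148 149 144 135 149 141  82  46  70 101 108 117 127 149 153 155 143
  100  72  40  30  40  43]
 [148 147 148 148 147 152 153 139 105 107 115 126 149 152 154 141  96  64
   35  21  27  42  47  48]
 [147 148 148 150 146 140 152 139 100 128 150 153 154 141  96  67  38  26
   40  42  45  45  47  46]
 [148 149 151 153 141 107  93  72  99 153 157 141  92  64  36  29  40  42
   47  47  48  46  47  47]]
```

```bash
python3 - <<'E'
from h import *
t=np.load("top_avg.npy").mean(2);d=ctrl.get_image("top")
ex=np.array([.91,.4145,0]);ey=np.array([-.4145,.91,0])
S={"L":[(245.5,280),(247.5,279),(250,278),(252,277),(254.5,276),(256,275),(258,274),(260,273)],"R":[(291,258),(293.5,257),(295,256),(297.5,255),(300,254),(302,253),(304,252),(306,251)]}
for k,e in S.items():
    P=plane(d,e,124); v=np.polyfit(P[:,1],P[:,0],1); print(k,P[[0,-1],:2].round(1),"yaw",np.degrees(np.arctan(-v[0])).round(1))
    m=P.mean(0); 
    c0=np.array([471,247,124.]) if k=="L" else np.array([516,145.4,124.])
    c0=c0+[4,-6,0]                      # rough tag centre in the top view, lateral only
    o=m+ey*((c0-m)@ey)
    x0,y0=(238,270) if k=="L" else (282,248)
    uv=np.array([(x,y) for y in range(y0,y0+20) for x in range(x0,x0+28)])
    C,r=ray(d,uv); s=((o-C)@ex)/(r@ex); X=C+r*s[:,None]
    Y=(X-o)@ey; Z=X[:,2]; val=t[uv[:,1],uv[:,0]]
    print("y bins 26..-26 step 4, rows z bins of 12 from 124 ; min/mean")
    for zh in range(130,10,-10):
        row=[]
        for yb in range(26,-30,-4):
            q=val[(Z<=zh+2)&(Z>zh-12)&(abs(Y-yb)<3)]; row.append("%3d"%q.mean() if len(q) else "  .")
        print(zh-5,' '.join(row))
E
```

```text
L [[464.5 251.3]
 [478.4 220.4]] yaw 24.2
y bins 26..-26 step 4, rows z bins of 12 from 124 ; min/mean
125 135  80  82  84  96 102 104 103 120 108 117 113 108 113
115 141  50  56  58  83 127 129 113 103  86  69  70  41 150
105 101  46  47  52  69  98 118 122 123 123  57  56  88 118
95  73  56  45  41  61  57  57  56  64  63  49  70 108 146
85 101  67  49  37  45  60  75  42  57  30  61  92 112 149
75 127  64  43  25  29  49  60  32  42  35  27 150 141 147
65 154  50  42  28  23  38  37  32  34  27  60 152 150 148
55 149  50  45  41  37  48  42  37  32  29 115 132 149 148
45  61  55  48  33  47  47  48  42  25  36 103 134 148   .
35  94  39  40  44  50  42  34  35  21  42  96 150 149 151
25  85  57  76  75  61  47  46  48  48  48  93 148 151 151
15  41 108 126 125 125  76  83  83  82  79 151 140 140   .
R [[508.4 154.2]
 [522.4 122.1]] yaw 23.4
y bins 26..-26 step 4, rows z bins of 12 from 124 ; min/mean
125 110 101  92 109 117 119 122 131 124 114 114 101 114   .
115  49  70  78  90 118 119 112 113 109  93  86  68 108 148
105  92  57  57  79 104 118 116 111 113  80  60  54  95   .
95  68  58  45  77  82  88  90  85  95  77  52  57 147 147
85 109  77  46  41  61  62  62  67  68  53  52  62 126 147
75 135 130  43  33  44  56  58  46  41  37  52  87 119 134
65 148  61  45  28  17  20  27  29  30  30  49  80 141 134
55 144 141  45  28  25  28  30  36  21  30  40  49 149   .
45 151  81  41  37  33  36  39  53  38  24  45 101 137 137
35 153  99  45  40  44  46  41  37  35  32  36  40 154   .
25 146 112  57  84  84  84  64  50  50  49  48  76 147 147
15 140 139  85  92  95 101  92  96  85  84  67  67 130   .
```

```bash
python3 jog.py '[[26.2,-26.8,-4.7,0,0,0],[26.2,-26.8,-4.7,0,0,0],[26.2,-26.8,-4.7,0,0,0],[26.2,-26.8,-4.7,0,0,0],[26.2,-26.8,-4.7,0,0,0]]' 0
python3 jog.py '[[26.2,-26.8,-4.7,0,0,0],[26.2,-26.8,-4.7,0,0,0],[26.2,-26.8,-4.7,0,0,0],[26.2,-26.8,-4.7,0,0,0],[26.2,-26.8,-4.7,0,0,0]]'
python3 jog.py '[[26.2,-26.8,-4.7,0,0,0],[26.2,-26.8,-4.7,0,0,0],[26.2,-26.8,-4.7,0,0,0]]'
```

```text
t: 3.12
ee_pos: [252.3, -439.8, 263.4]
orientation: [3.116, 0.403, 0.0]
ft_force: [0.3, -0.2, -0.3]
width: 58.0
grasp_force: 0.0
t: 3.53
ee_pos: [344.9, -276.8, 287.1]
orientation: [3.115, 0.403, 0.001]
ft_force: [1.5, 0.1, 0.7]
width: 24.7
grasp_force: 0.0
t: 3.78
ee_pos: [400.4, -178.9, 301.3]
orientation: [3.115, 0.403, 0.001]
ft_force: [0.6, -1.0, -0.5]
width: 4.7
grasp_force: 0.0
```

```bash
python3 - <<'E'
from h import *
t=np.load("top_avg.npy");d=ctrl.get_image("top")
ex=np.array([.91,.4145,0])
print("L,R tag centre (top):",(plane(d,[(253,276.6),(298,254.9)],124)+6*ex).round(1).tolist())
for n,x0,y0 in(("L",248,274),("R",293,252)):
    q=t[y0:y0+10,x0:x0+12].reshape(-1,3); q=q[q.mean(1)<38]; print(n,len(q),"BGR",q.mean(0).round(1))
E
```

```text
L,R tag centre (top): [[476.7, 237.8, 124.0], [520.0, 141.7, 124.0]]
L 16 BGR [28.4 29.8 30.9]
R 19 BGR [28.3 30.  30.5]
```

```bash
python3 jog.py '[[16.4,-35.3,0,0,0,0],[16.4,-35.3,0,0,0,0],[16.4,-35.3,0,0,0,0],[16.4,-35.3,0,0,0,0],[16.4,-35.3,0,0,0,0]]'
python3 jog.py '[[16.4,-35.3,0,0,0,0],[16.4,-35.3,0,0,0,0],[16.4,-35.3,0,0,0,0],[16.4,-35.3,0,0,0,0],[16.4,-35.3,0,0,0,0]]'
python3 jog.py '[[16.4,-35.3,0,0,0,0],[0,0,20,0,0,-0.124],[0,0,20,0,0,-0.124],[0,0,20,0,0,-0.124],[0,0,20,0,0,-0.124]]'
python3 jog.py '[[0,0,20,0,0,-0.124],[0,0,0,0,0,-0.124],[0,0,0,0,0,-0.124],[0,0,0,0,0,-0.124],[0,0,0,0,0,-0.124]]'
python3 jog.py '[[0,0,0,0,0,-0.124],[0,0,0,0,0,-0.124],[0,0,0,0,0,-0.124],[0,0,0,0,0,-0.124],[0,0,0,0,0,-0.124]]'
python3 - <<'E'
from h import *
o=ctrl.get_obs();R=Ro.from_rotvec(o["orientation"]).as_matrix();print(o["t"],o["ee_pos"],R.round(3),o["qpos"].round(2))
s=grab("scene");t=grab("top")
tip=o["ee_pos"]+17*R[:,2];print(tip,proj(s,[tip]),proj(t,[tip]))
a=s["img"][220:370,250:400,::-1];b=t["img"][200:350,200:350,::-1]
cv2.imwrite("pics/p1.png",cv2.resize(np.hstack([a,b]),(800,400),interpolation=cv2.INTER_CUBIC))
E
```

```text
t: 4.25
ee_pos: [434.1, 12.8, 301.1]
orientation: [3.115, 0.403, 0.001]
ft_force: [1.5, -0.7, 1.3]
width: 0.4
grasp_force: 0.0
t: 4.67
ee_pos: [468.4, 204.6, 301.0]
orientation: [-3.115, -0.404, -0.001]
ft_force: [0.7, -0.2, 1.0]
width: 0.5
grasp_force: 0.0
t: 5.08
ee_pos: [475.3, 241.3, 220.0]
orientation: [2.917, 1.167, 0.001]
ft_force: [-1.6, 0.6, 0.3]
width: 0.5
grasp_force: 0.0
t: 5.5
ee_pos: [475.4, 240.8, 200.6]
orientation: [-2.423, -2.0, 0.0]
ft_force: [0.1, -0.3, -0.2]
width: 0.4
grasp_force: 0.0
t: 5.92
ee_pos: [475.4, 240.8, 200.8]
orientation: [1.697, 2.643, 0.0]
ft_force: [-0.1, -0.2, -0.5]
width: 0.3
grasp_force: 0.0
5.9167 [475.41763771 240.83950534 200.84985198] [[-0.416  0.909  0.   ]
 [ 0.909  0.416  0.   ]
 [ 0.     0.    -1.   ]] [0.45 0.34 1.86 0.   0.94 0.02]
[475.42004442 240.84109563 183.84985222] [[304.95895409 282.64862307]] [[247.19409747 272.90595328]]
```

View pics/p1.png

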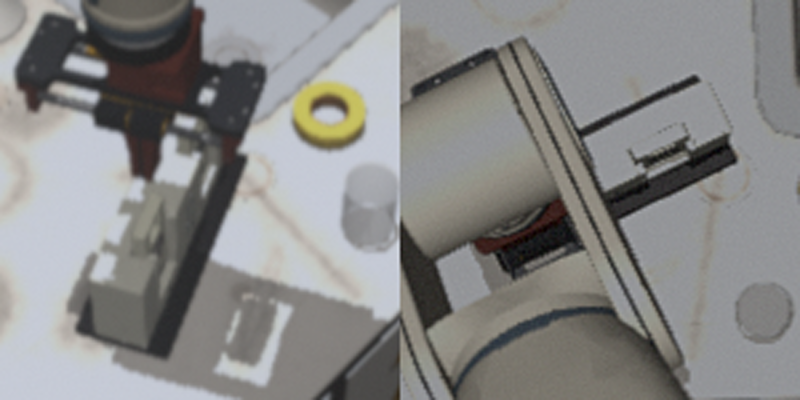

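```bash
python3 jog.py '[[0,0,20,0,0,0],[0,0,20,0,0,0],[0,0,14,0,0,0],[0,0,1,0,0,0],[0,0,1,0,0,0]]'
python3 jog.py '[[0,0,1,0,0,0],[0,0,1,0,0,0],[0,0,1,0,0,0],[0,0,1,0,0,0],[0,0,1,0,0,0]]'
python3 jog.py '[[0,0,1,0,0,0],[0,0,1,0,0,0]]'
```

```text
t: 6.43
ee_pos: [475.1, 240.7, 144.4]
orientation: [-1.709, -2.635, 0.002]
ft_force: [0.4, 0.0, 0.2]
width: 0.9
grasp_force: 0.0
t: 6.85
ee_pos: [475.8, 241.1, 140.4]
orientation: [1.706, 2.637, 0.002]
ft_force: [0.4, -0.3, 4.9]
width: 0.4
grasp_force: 2.5
t: 7.02
ee_pos: [476.4, 241.3, 138.9]
orientation: [1.705, 2.637, 0.004]
ft_force: [0.2, -0.1, 8.7]
width: 0.7
grasp_force: 4.5
```

```bash
python3 jog.py '[[0,0,1,0,0,0],[0,0,1,0,0,0],[0,0,1,0,0,0],[0,0,1,0,0,0],[0,0,1,0,0,0]]'
python3 jog.py '[[0,0,1,0,0,0],[0,0,1,0,0,0],[0,0,0,0,0,0]]'
python3 jog.py '[[0,0,-4,0,0,0],[0,0,-4,0,0,0],[0,0,-4,0,0,0],[0,0,-2,0,0,0],[0,0,-2,0,0,0]]'
python3 jog.py '[[0,0,-1,0,0,0],[0,0,-1,0,0,0],[0,0,0,0,0,0],[0,0,0,0,0,0],[0,0,0,0,0,0]]'
python3 - <<'E'
from h import *
F=[ctrl.get_image("scene") for _ in range(6)]
im=np.mean([f["img"][:,:,::-1].astype(float) for f in F],0); np.save("scene_up.npy",im)
a=im[280:335,285:330]; a=255*np.clip(a/np.percentile(a,97),0,1)**.6
b=np.load("scene_avg.npy")[280:335,285:330];b=255*np.clip(b/235,0,1)**.6
cv2.imwrite("pics/p2.png",cv2.resize(np.hstack([a,b]).astype(np.uint8),(720,440),interpolation=cv2.INTER_CUBIC))
E
```

```text
t: 7.43
ee_pos: [476.6, 241.4, 134.2]
orientation: [1.705, 2.637, 0.004]
ft_force: [-0.1, -0.5, 10.8]
width: 0.6
grasp_force: 5.5
t: 7.68
ee_pos: [476.3, 241.3, 131.9]
orientation: [1.705, 2.637, 0.003]
ft_force: [-1.5, -0.9, 6.6]
width: 0.4
grasp_force: 3.4
t: 8.1
ee_pos: [475.5, 240.9, 147.3]
orientation: [1.705, 2.638, 0.001]
ft_force: [0.3, 0.3, 2.1]
width: 0.5
grasp_force: 1.1
t: 8.52
ee_pos: [475.3, 240.9, 148.7]
orientation: [-1.706, -2.638, 0.0]
ft_force: [0.6, 0.6, 1.5]
width: 0.5
grasp_force: 1.3
```

View pics/p2.png

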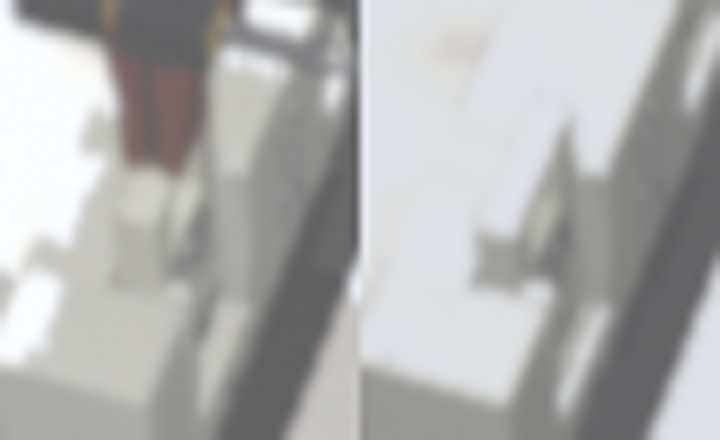

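```bash
python3 jog.py '[[0,0,-1,0,0,0],[0,0,-1,0,0,0],[0,0,-1,0,0,0],[0,0,-1,0,0,0],[0,0,0,0,0,0]]'
python3 - <<'E'
from h import *
F=[ctrl.get_image("scene") for _ in range(16)]
im=np.mean([f["img"][:,:,::-1].astype(float) for f in F],0); np.save("scene_up.npy",im)
a=im[296:326,300:320]; print(a.min(),a.max())
a=255*np.clip((a-25)/(np.percentile(a,90)-25),0,1)
cv2.imwrite("pics/p3.png",cv2.resize(a.astype(np.uint8),(400,600),interpolation=cv2.INTER_CUBIC))
g=im.mean(2)
for r in range(298,324): print(r,g[r,302:316].round().astype(int), [(im[r,c,2]-im[r,c,0]).round(0) for c in(307,308,309,310,311)])
E
```

```text
t: 9.23
ee_pos: [475.4, 240.9, 153.0]
orientation: [1.705, 2.638, 0.001]
ft_force: [0.9, -0.5, 3.1]
width: 0.4
grasp_force: 1.1
41.375 147.875
298 [ 58  58  55  51  50  51  69  93  92 101 123 134 136 133] [np.float64(15.0), np.float64(12.0), np.float64(10.0), np.float64(8.0), np.float64(8.0)]
299 [ 83  87  79  63  54  59  82 100  93  99 121 134 138 132] [np.float64(15.0), np.float64(12.0), np.float64(10.0), np.float64(8.0), np.float64(7.0)]
300 [116 119 112  90  70  75  98 104  91  98 121 133 135 128] [np.float64(14.0), np.float64(11.0), np.float64(10.0), np.float64(7.0), np.float64(7.0)]
301 [136 137 134 118  98 102 115 111  93  95 116 123 122 116] [np.float64(12.0), np.float64(11.0), np.float64(10.0), np.float64(8.0), np.float64(7.0)]
302 [141 142 141 132 116 123 129 117  94  93 107 109 107 101] [np.float64(12.0), np.float64(12.0), np.float64(11.0), np.float64(8.0), np.float64(7.0)]
303 [142 142 140 130 121 133 135 114  92  91 103 105 102  97] [np.float64(13.0), np.float64(12.0), np.float64(10.0), np.float64(8.0), np.float64(6.0)]
304 [143 142 136 119 120 136 135 105  83  87 102 10
[... 2214 characters left out ...]
1  95 122 129 127 115] [np.float64(7.0), np.float64(6.0), np.float64(4.0), np.float64(3.0), np.float64(6.0)]
320 [132 131 131 130 125 111  94  74  68  98 123 130 124 103] [np.float64(7.0), np.float64(5.0), np.float64(3.0), np.float64(2.0), np.float64(6.0)]
321 [132 131 131 130 120 101  91  75  76 109 126 129 118  92] [np.float64(6.0), np.float64(5.0), np.float64(3.0), np.float64(3.0), np.float64(7.0)]
322 [132 132 131 127 112  94  89  81  93 120 130 127 108  85] [np.float64(5.0), np.float64(4.0), np.float64(4.0), np.float64(5.0), np.float64(8.0)]
323 [132 132 130 122 102  88  88  89 111 127 131 125 100  79] [np.float64(5.0), np.float64(4.0), np.float64(5.0), np.float64(7.0), np.float64(8.0)]
```

View pics/p3.png

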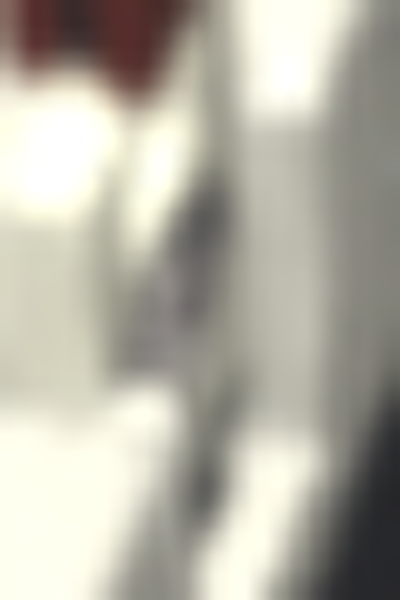

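```bash
python3 - <<'E'
from h import *
d=ctrl.get_image("scene");g=np.load("scene_up.npy").mean(2)
ex=np.array([.91,.4145,0]);ey=np.array([-.4145,.91,0])
from scipy.ndimage import map_coordinates as mc
def grid(g,a,up):
    o=plane(d,[a],124)[0]-23*ey+[0,0,up]
    ys=np.arange(8,-26,-3);zs=np.arange(68,4,-4)
    G=[o+ey*y+[0,0,z-94.] for z in zs for y in ys]; uv=proj(d,G)
    v=mc(g,[uv[:,1],uv[:,0]],order=1).reshape(len(zs),-1).round().astype(int)
    print("   ",ys)
    for z,r in zip(zs,v):print(z,r)
grid(g,(304.2,309.3),12.0)
g0=np.load("scene_avg.npy").mean(2)
print("start L");grid(g0,(304.2,309.3),0);print("start R");grid(g0,(320.45,271.5),0)
E
```

```text
[  8   5   2  -1  -4  -7 -10 -13 -16 -19 -22 -25]
68 [112 121 124 130 124 117 103  93  95  99 108 119]
64 [100 107 108 116 116 113 106  94  94  98 107 119]
60 [ 89  94  94  96 100 102 102  94  94  97 106 118]
56 [ 82  86  85  83  83  87  92  92  93  95 106 117]
52 [ 81  82  84  78  73  73  79  83  91  93 104 117]
48 [ 81  81  82  79  72  68  68  73  86  91 100 115]
44 [ 84  82  81  78  73  69  66  67  78  88  97 108]
40 [ 99  84  83  77  73  72  69  68  74  84  95 103]
36 [119  95  85  81  73  73  73  72  74  81  93 102]
32 [125 112  92  85  79  74  74  76  78  81  91 101]
28 [120 120 104  88  84  80  76  78  82  84  90  99]
24 [114 115 111  94  86  85  82  81  83  87  91  98]
20 [109 107 107  98  87  87  85  84  85  89  93  97]
16 [102 100  98  96  88  86  87  86  87  90  94  98]
12 [95 95 91 89 87 83 85 86 87 91 94 98]
8 [91 91 86 82 83 81 80 82 85 90 94 98]
start L
    [  8   5   2  -1  -4  -7 -10 -13 -16 -19 -22 -25]
68 [105 111 113 116 113 109  98  89  92 101 127 156]
64 [ 89  97 100 103 103 103  99  90  90  93 116 148]
60 [ 80  83  87  90  89  92  94  91  89  90 102 134]
56 [ 8
[... 794 characters left out ...]
92 111]
60 [94 84 89 95 95 94 96 97 91 88 87 95]
56 [126  91  78  81  85  84  84  88  88  88  86  88]
52 [162 127  87  71  74  75  76  78  79  86  86  87]
48 [177 164 124  82  67  67  69  72  71  80  85  87]
44 [179 175 160 121  78  63  64  68  68  74  81  86]
40 [177 172 167 156 113  74  62  65  68  73  78  84]
36 [167 165 157 158 141 103  72  65  67  75  79  83]
32 [149 151 146 142 139 125  96  74  68  74  81  84]
28 [129 131 132 128 124 121 112  90  75  74  81  87]
24 [111 112 114 113 111 106 107 100  84  77  78  86]
20 [ 96  98  99  98 100  95  96  98  89  84  80  83]
16 [87 88 89 87 89 86 87 90 89 87 83 84]
12 [82 83 85 83 83 80 82 84 86 87 85 85]
8 [81 82 83 83 82 79 79 81 82 85 86 87]
```

```bash
python3 jog.py '[[0,0,-25,0,0,0],[0,0,-25,0,0,0],[0,0,0,0,0,0.1212],[0,0,0,0,0,0.1212],[0,0,0,0,0,0.1212]]' 80
python3 jog.py '[[0,0,0,0,0,0.1212],[0,0,0,0,0,0.1212],[0,0,0,0,0,0.1212],[0,0,0,0,0,0.1212],[0,0,0,0,0,0.1212]]'
python3 jog.py '[[0,0,0,0,0,0.1212],[0,0,0,0,0,0.1212],[0,0,0,0,0,0.1212],[0,0,0,0,0,0.1212],[0,0,0,0,0,0.1212]]'
python3 - <<'E'
from h import *
o=ctrl.get_obs();R=Ro.from_rotvec(o["orientation"]).as_matrix();print(o["t"],o["ee_pos"],R.round(3)[:2],o["width"])
g=grab("scene")["img"].mean(2); s=ctrl.get_image("scene")
print(proj(s,[[475.4,241,152],[465.9,262,152],[484.9,220,152]]).round(1).tolist())
for r in range(284,312,2): print(r,g[r,296:318].round().astype(int))
E
```

```text
t: 10.5
ee_pos: [475.2, 240.8, 203.1]
orientation: [2.161, 2.28, 0.0]
ft_force: [0.4, -0.6, 0.6]
width: 30.3
grasp_force: 0.0
t: 10.92
ee_pos: [474.9, 240.7, 202.4]
orientation: [-2.743, -1.531, 0.002]
ft_force: [-0.1, 0.1, 0.5]
width: 63.6
grasp_force: 0.0
t: 11.33
ee_pos: [474.9, 240.7, 202.4]
orientation: [3.075, 0.643, -0.002]
ft_force: [0.4, 0.1, -0.1]
width: 79.7
grasp_force: 0.0
11.3333 [474.90402299 240.68001374 202.36593453] [[ 0.916  0.401 -0.001]
 [ 0.401 -0.916 -0.   ]] 79.70634637460012
[[305.4, 291.5], [301.7, 299.9], [309.0, 283.2]]
284 [ 44  46  49  51  48  47  46  44  45  53  60  55  71 109 126 129 131 130
 129 129 130 130]
286 [ 47  48  44  45  44  45  45  45  48  51  63  79 115 132 126 126 130 131
 130 129 129 130]
288 [ 51  50  51  51  52  49  50  48  50  74 116 132 134 122 106 120 128 131
 130 131 130 129]
290 [ 50  50  51  52  52  51  52  50  52  76 118 135 124 100  98 120 129 130
 130 130 130 130]
292 [ 51  49  49  49  50  50  50  53  67 101 126 127 102  90  94 116 128 130
 130 130 130 129]
294 [ 50  50  50  49  47  47  67 100 118 131 130 110 101  93  95 115 127 131
 131 130 129 124]
296 [ 49  49  50  49  50  49  78 124 139 132 116 110 109  99  94 110 127 131
 131 130 126 111]
298 [ 54  51  52  52  51  48  75 118 128 119 126 133 126 103  92 107 124 132
 133 129 116  93]
300 [145 126  94  72  61  61  85 120 116 113 130 132 112  85  79  98 120 130
 134 126 100  84]
302 [199 187 149 114 100 101 108 114 101 108 127 112  83  69  68  88 105 106
 104  99  89  80]
304 [196 170 134 116 110 111 110 106  94  98 111  89  70  67  73  86 100 103
 101  95  87  79]
306 [172 142 128 118 110 109 111 107  92  83  82  81  76  70  76  88 100 102
 102  97  89  81]
308 [144 132 128 119 111 110 109 104  91  82  76  82  81  79  82  91 100 102
 101 100  90  81]
310 [133 130 128 119 112 111 109 105  93  80  71  75  81  84  83  84  96 100
 103 102  91  83]
```

```bash
python3 jog.py '[[0,0,16.5,0,0,0],[0,0,16.5,0,0,0],[0,0,16.5,0,0,0],[0,0,16.5,0,0,0],[0,0,0,0,0,0]]' 88
python3 jog.py '[[0,0,0,0,0,0],[0,0,0,0,0,0],[0,0,0,0,0,0],[0,0,0,0,0,0],[0,0,0,0,0,0]]' 54
python3 jog.py '[[0,0,0,0,0,0],[0,0,0,0,0,0]]' 52
python3 jog.py '[[0,0,0,0,0,0],[0,0,0,0,0,0]]' 50
```

```text
t: 11.85
ee_pos: [473.3, 239.9, 134.0]
orientation: [3.071, 0.658, -0.008]
ft_force: [-1.0, -1.6, -0.4]
width: 88.2
grasp_force: 0.0
t: 12.27
ee_pos: [475.8, 241.1, 137.6]
orientation: [-3.073, -0.653, -0.002]
ft_force: [-0.2, -0.3, -0.6]
width: 57.9
grasp_force: 0.0
t: 12.43
ee_pos: [475.5, 240.9, 137.1]
orientation: [-3.073, -0.652, -0.001]
ft_force: [0.2, -0.6, 0.1]
width: 52.2
grasp_force: 0.0
t: 12.6
ee_pos: [475.4, 240.9, 136.9]
orientation: [-3.073, -0.652, -0.0]
ft_force: [0.0, 0.0, -0.0]
width: 50.2
grasp_force: 0.3
```

```bash
python3 jog.py '[[0,0,0,0,0,0],[0,0,0,0,0,0],[0,0,0,0,0,0]]' 48
```

```text
t: 12.85
ee_pos: [475.3, 240.9, 136.8]
orientation: [-3.073, -0.652, -0.0]
ft_force: [0.7, 0.5, 0.4]
width: 48.2
grasp_force: 0.3
```

```bash
python3 jog.py '[[0,0,0,0,0,0],[0,0,0,0,0,0],[0,0,0,0,0,0],[0,0,0,0,0,0]]' 40; python3 -c "
from workcell import ctrl;o=ctrl.get_obs();print(o['moment'],o['ft_force'])"
```

```text
t: 13.18
ee_pos: [475.2, 241.0, 136.7]
orientation: [-3.073, -0.652, 0.0]
ft_force: [-0.9, 2.5, -0.4]
width: 46.3
grasp_force: 30.0
[ 0.55945457  0.17888601 -0.02386638] [-0.91289843  2.54906956 -0.43543513]
```

```bash
python3 jog.py '[[0,0,-5,0,0,0],[0,0,-8,0,0,0],[0,0,-8,0,0,0],[0,0,-8,0,0,0]]'
python3 jog.py '[[0,0,-12,0,0,0],[0,0,-13,0,0,0],[0,0,-12,0,0,0],[0,0,-12,0,0,0],[0,0,0,0,0,0]]'
```

```text
t: 13.52
ee_pos: [475.6, 240.7, 166.9]
orientation: [3.073, 0.652, 0.001]
ft_force: [-0.4, 0.6, -1.2]
width: 46.1
grasp_force: 30.0
t: 13.93
ee_pos: [476.9, 241.3, 217.9]
orientation: [-3.072, -0.652, -0.008]
ft_force: [0.4, 1.3, -1.5]
width: 46.3
grasp_force: 30.0
```

```bash
python3 jog.py '[[-22.7,28.2,0,0,0,0],[-22.7,28.2,0,0,0,0],[-22.7,28.2,0,0,0,0],[-22.7,28.2,0,0,0,0],[-22.7,28.2,0,0,0,0]]'
python3 jog.py '[[-22.7,28.2,0,0,0,0],[-22.7,28.2,0,0,0,0],[-22.7,28.2,0,0,0,0],[-22.7,28.2,0,0,0,0],[-22.7,28.2,0,0,0,0]]'
python3 jog.py '[[-22.7,28.2,0,0,0,0],[-22.7,28.2,0,0,0,0],[0,0,0,0,0,0.1026],[0,0,0,0,0,0.1026],[0,0,0,0,0,0.1026]]'
python3 jog.py '[[0,0,0,0,0,0.1026],[0,0,0,0,0,0.1026],[0,0,0,0,0,0],[0,0,0,0,0,0]]'
python3 - <<'E'
from h import *
o=ctrl.get_obs();R=Ro.from_rotvec(o["orientation"]).as_matrix();print(o["t"],o["ee_pos"],R.round(3)[:2])
ex=R[:,0];ey=-R[:,1];T=o["ee_pos"]+[0,0,-3.7-75]
s=grab("scene","s9");t=grab("top","t9")
P=[T+ey*y+[0,0,z]-6*ex for y,z in((0,75),(23,0),(-23,0),(23,94),(-23,94),(0,35))]
print(proj(s,P).round(1).tolist());print(proj(t,P).round(1).tolist())
H=np.array([443.5,-186.5,200]);es=np.array([.9955,-.0935,0])
print("hook tip,seat,post",proj(s,[H-28*es+[0,0,6],H,H+36*es]).round(1).tolist(),proj(t,[H-28*es+[0,0,6],H,H+36*es]).round(1).tolist())
gs=s["img"].mean(2)
np.set_printoptions(linewidth=200)
print("scene rows 165-200 cols 405-465");print(gs[166:206:2,400:462:2].round().astype(int))
E
```

```text
t: 14.35
ee_pos: [428.0, 64.5, 214.8]
orientation: [3.073, 0.653, 0.0]
ft_force: [1.5, -0.4, -0.1]
width: 46.4
grasp_force: 30.0
t: 14.77
ee_pos: [381.5, -110.6, 215.0]
orientation: [3.073, 0.652, 0.001]
ft_force: [1.2, -0.1, -1.0]
width: 46.4
grasp_force: 30.0
t: 15.18
ee_pos: [363.3, -180.1, 214.8]
orientation: [3.137, 0.161, 0.0]
ft_force: [0.0, -0.2, -0.8]
width: 46.1
grasp_force: 30.0
t: 15.52
ee_pos: [363.7, -179.0, 214.8]
orientation: [3.138, -0.144, 0.0]
ft_force: [-0.4, 0.6, -1.1]
width: 46.1
grasp_force: 30.0
15.5167 [ 363.68392725 -179.03616604  214.78724713] [[ 0.996 -0.092  0.   ]
 [-0.092 -0.996 -0.   ]]
[[467.6, 195.5], [455.8, 222.2], [468.3, 212.7], [462.5, 194.5], [475.5, 184.8], [464.6, 207.4]]
[[461.4, 325.8], [441.1, 324.1], [462.7, 325.3], [452.3, 325.4], [475.6, 326.7], [456.2, 325.2]]
hook tip,seat,post [[447.9, 184.0], [438.6, 179.7], [427.3, 172.0]] [[462.0, 296.1], [461.7, 282.1], [462.4, 264.2]]
scene rows 165-200 cols 405-465
[[168 110 100  99  98  98  98  99 138 190 198 198 198 198 196 196 196 197 196 195 173 120  90 111 115  78  41  37  38  39  40]
 [12
[... 1709 characters left out ...]
200 201 199 199 199 199 199 199 199 198 184 124  54  42  44  43]
 [166 176 176 177 177 176 176 170 185 198 183  86  87 170 198 200 200 198 198 199 198 200 199 200 199 198 180  66  42  44  44]
 [139 166 176 177 177 176 177 177 172 189 171  84  91 183 199 198 198 199 199 199 200 200 199 199 198 198 168  51  40  43  40]
 [116 155 175 176 176 177 176 176 167 185 149  84 106 191 200 199 199 199 199 200 199 199 198 198 197 197 139  46  44  44  43]
 [102 153 176 177 176 177 175 174 159 184 129  85 118 196 200 199 198 199 199 197 196 196 196 196 195 192 139  65  43  45  44]
 [123 167 177 176 177 177 176 167 164 189 115  85 129 198 198 198 198 198 199 197 194 189 185 183 183 180 174 138  61  44  43]]
```

```bash
python3 jog.py '[[0,0,8,0,0,0],[20,0,0,0,0,0],[16,0,0,0,0,0],[0,0,0,0,0,0],[0,0,0,0,0,0]]'
python3 jog.py '[[4,0,0,0,0,0],[5,0,0,0,0,0],[5,0,0,0,0,0]]'
python3 jog.py '[[5,0,0,0,0,0],[5,0,0,0,0,0],[0,0,0,0,0,0]]'
```

```text
t: 16.03
ee_pos: [399.7, -182.2, 206.1]
orientation: [-3.138, 0.146, 0.002]
ft_force: [-0.6, -0.1, -0.8]
width: 46.0
grasp_force: 30.0
t: 16.28
ee_pos: [413.5, -183.7, 206.7]
orientation: [-3.138, 0.149, 0.0]
ft_force: [1.4, 0.1, -0.6]
width: 46.2
grasp_force: 30.0
t: 16.53
ee_pos: [424.7, -185.0, 207.0]
orientation: [3.138, -0.149, 0.002]
ft_force: [-0.1, 0.7, -1.1]
width: 46.5
grasp_force: 30.0
```

```bash
python3 jog.py '[[5,0,0,0,0,0],[5,0,0,0,0,0],[5,0,0,0,0,0],[5,0,0,0,0,0],[0,0,0,0,0,0]]'
python3 jog.py '[[0,0,2,0,0,0],[0,0,2,0,0,0],[0,0,2,0,0,0],[0,0,2,0,0,0],[0,0,0,0,0,0]]'
python3 - <<'E'
from h import *
o=ctrl.get_obs();print(o["ee_pos"],o["ft_force"])
s=grab("scene","s10");t=grab("top","t10")
H=np.array([443.5,-186.5,200]);es=np.array([.9955,-.0935,0])
P=[H-28*es+[0,0,6],H,H+36*es]
np.set_printoptions(linewidth=220)
print(proj(s,P).round(1).tolist());print(s["img"].mean(2)[168:206:2,416:464:2].round().astype(int))
E
```

```text
t: 16.95
ee_pos: [444.7, -186.8, 206.9]
orientation: [3.138, -0.149, 0.001]
ft_force: [0.5, 0.3, -0.4]
width: 46.2
grasp_force: 30.0
t: 17.37
ee_pos: [443.0, -186.4, 198.3]
orientation: [-3.138, 0.149, 0.001]
ft_force: [-0.7, -0.3, 0.3]
width: 46.1
grasp_force: 30.0
[ 443.00759757 -186.42153493  198.25979166] [-0.65823472 -0.3336369   0.34078472]
[[447.9, 184.0], [438.6, 179.7], [427.3, 172.0]]
[[ 43  40  38  43  54  54  56  69  52  48  40  40  40  37  37  34  33  36  45  64  67  65  65  65]
 [ 45  44  41  39  41  48  53  53  46  38  51  56  38  35  36  35  33  36  51  66  67  66  67  67]
 [ 48  44  45  43  38  38  40  39  39  50  57  58  40  38  60  94  44  39  58  66  67  67  66  89]
 [ 48  44  45  45  44  40  40  40  44  55  50  52  49  80 123 118  52  40  64  67  67  66  72 140]
 [ 55  54  50  44  45  45  45  45  45  47  48  80 107 128 111  93  40  46  67  68  69  69 110 177]
 [ 58 102 124  66  45  45  46  42  44  43  65 127 122 104 100  89  40  49  68  69  68  83 164 169]
 [ 67 142 186 157  69  45  45  46  44  44  73 114 100  96  97  66  40  55  69  68  69 107 178 178]
 [ 91 170
[... 479 characters left out ...]
9  69]
 [201 203 198 115  84 126 163  69  49  65  85  86  84 106 180 165 144  89  41  38  42  51  63  68]
 [199 200 190  99  85 149 163  97  84  76  91  90  95 118 194 202 200 186 151 111  66  37  38  44]
 [188 200 184  86  87 169 140 100 103  76  92  96  99 137 200 201 200 202 202 195 173 145  90  44]
 [174 191 173  84  92 177 123 100 100  88  84  97 102 173 202 202 201 201 201 201 202 201 185 152]
 [169 188 152  84 107 178 110 102 103  98 100 101 117 188 202 201 200 201 200 200 201 202 201 200]
 [162 187 132  84 118 170 103 100 101 101 110 134 173 197 199 199 197 196 196 199 199 201 200 200]
 [166 191 115  85 131 155 104 101 105 113 144 190 196 192 188 186 186 182 182 182 187 188 192 195]]
```

```bash
python3 jog.py '[[0,0,1,0,0,0],[0,0,1,0,0,0],[0,0,0,0,0,0]]'; python3 jog.py '[[0,0,1,0,0,0],[0,0,0,0,0,0],[0,0,0,0,0,0]]'
```

```text
t: 17.72
ee_pos: [443.4, -186.5, 196.6]
orientation: [-3.138, 0.149, 0.0]
ft_force: [-0.1, 0.7, -1.3]
width: 46.3
grasp_force: 30.0
t: 17.97
ee_pos: [443.5, -186.6, 195.7]
orientation: [-3.138, 0.149, 0.0]
ft_force: [-0.2, -0.1, 0.3]
width: 46.3
grasp_force: 30.0
```

```bash
python3 jog.py '[[0,0,1,0,0,0],[0,0,0,0,0,0],[0,0,0,0,0,0]]'; python3 jog.py '[[0,0,1,0,0,0],[0,0,0,0,0,0],[0,0,0,0,0,0]]'
```

```text
t: 18.22
ee_pos: [443.6, -186.6, 195.4]
orientation: [3.138, -0.149, 0.001]
ft_force: [-2.5, 0.4, 5.7]
width: 46.4
grasp_force: 30.0
t: 18.47
ee_pos: [443.8, -186.8, 195.0]
orientation: [3.138, -0.149, 0.002]
ft_force: [-4.1, 2.0, 11.4]
width: 46.4
grasp_force: 30.0
```

```bash
python3 jog.py '[[0,0,-1.5,0,0,0],[0,0,0,0,0,0],[0,0,0,0,0,0]]'; python3 jog.py '[[0,0,0,0,0,0],[0,0,0,0,0,0],[0,0,0,0,0,0]]' 50
python3 jog.py '[[0,0,0,0,0,0],[0,0,0,0,0,0],[0,0,0,0,0,0],[0,0,0,0,0,0],[0,0,0,0,0,0]]' 86
python3 jog.py '[[0,0,0,0,0,0],[0,0,0,0,0,0],[0,0,-5,0,0,0],[0,0,-10,0,0,0],[0,0,-15,0,0,0]]'
python3 jog.py '[[0,0,-25,0,0,0],[0,0,-30,0,0,0],[0,0,-30,0,0,0],[0,0,0,0,0,0],[0,0,0,0,0,0]]'
python3 - <<'E'
from h import *
o=ctrl.get_obs();print(o["t"],o["ee_pos"])
s=grab("scene","s11");t=grab("top","t11")
H=np.array([443.5,-186.5,192.5]);ex=np.array([.9955,-.0935,0]);ey=np.array([.0935,.9955,0])
P=[H-6*ex+ey*y+[0,0,z] for y,z in((23,19),(-23,19),(-23,-75),(23,-75),(0,-40))]
np.set_printoptions(linewidth=220)
print(proj(s,P).round(1).tolist());print(s["img"].mean(2)[166:236:2,412:464:2].round().astype(int))
u=s["img"].mean(2)[285:325,295:320]; b=np.load("scene_avg.npy")
r=s["img"][250:282,316:336].mean(2)-b[250:282,316:336].mean(2); print("window-tag change",np.abs(r).mean())
E
```

```text
t: 18.72
ee_pos: [443.5, -186.6, 195.3]
orientation: [3.138, -0.149, 0.0]
ft_force: [0.8, -1.0, 0.2]
width: 46.2
grasp_force: 30.0
t: 18.97
ee_pos: [443.4, -186.6, 195.1]
orientation: [-3.138, 0.149, 0.0]
ft_force: [-0.0, -0.0, -0.1]
width: 49.7
grasp_force: 0.0
t: 19.38
ee_pos: [443.5, -186.6, 195.3]
orientation: [3.138, -0.149, -0.0]
ft_force: [-0.4, 0.0, -0.5]
width: 80.0
grasp_force: 0.0
t: 19.8
ee_pos: [442.9, -186.3, 225.4]
orientation: [-3.137, 0.149, 0.003]
ft_force: [-0.2, 0.0, 0.2]
width: 85.6
grasp_force: 0.0
t: 20.22
ee_pos: [444.4, -187.0, 312.7]
orientation: [3.136, -0.149, 0.007]
ft_force: [-0.2, -0.5, 0.6]
width: 86.3
grasp_force: 0.0
20.2167 [ 444.42171313 -187.01062817  312.7297692 ]
[[434.7, 182.0], [447.6, 172.9], [442.0, 200.4], [429.6, 209.4], [437.8, 195.0]]
[[ 98 101 138 189 197 197 196 196 196 195 196 195 196 197 196 197 197 197 197 187 110  69  66  66  67  66]
 [ 99  99 100 163 194 195 196 195 194 196 196 197 196 197 198 197 198 198 193 131  71  67  68  66  68  66]
 [101 101  99 132 193 194 193 178 176 193 198 199 197 197 198 198 194 196 164  81  66  68  67 
[... 2773 characters left out ...]
 127 159 183 182 176]
 [125  78  64  75  65  58  75  80  80  79  79  80  86 112 128 104 103 106 113 122 123 123 126 139 178 174]
 [ 79  78  69  60  57  55  63  77  78  79  78  76  61  57  71  90 102 105 110 118 120 121 124 122 124 138]
 [ 79  80  78  77  75  69  62  68  76  78  72  62  56  58  56  61  87 105 108 111 113 114 114 112 107 102]
 [ 78  80  79  79  81  79  76  62  61  63  57  56  56  55  57  54  57  77  99 104 107 107 107 105 104 102]
 [ 80  79  79  79  79  79  78  68  57  56  57  56  56  54  56  56  54  57  67  91 103 106 104 104 104 103]
 [ 73  75  70  64  69  69  63  57  58  57  56  55  57  55  55  56  55  54  56  62  88 105 104 102 102 107]]
window-tag change 7.647026909722223
```

```bash
python3 jog.py '[[0,0,0,0,0,0],[0,0,0,0,0,0],[0,0,0,0,0,0],[0,0,0,0,0,0],[0,0,0,0,0,0]]'
python3 - <<'E'
from h import *
a=cv2.imread("pics/s11.png").astype(float).mean(2);d=ctrl.get_image("scene");g=d["img"].mean(2)
print("tag motion",np.abs(g-a)[165:212,425:455].mean(),"noise",np.abs(g-a)[400:450,100:150].mean())
b=np.load("scene_avg.npy").mean(2)
print("window shift px",cv2.phaseCorrelate(np.float32(b[248:284,312:336]),np.float32(g[248:284,312:336])))
print(g[268:276,321:329].round().astype(int))
print(ctrl.close_job())
E
```

```text
t: 20.73
ee_pos: [443.3, -186.5, 309.8]
orientation: [-3.138, 0.149, 0.001]
ft_force: [-0.6, -0.2, 0.4]
width: 86.2
grasp_force: 0.0
tag motion 0.6846335697399528 noise 0.7194666666666666
window shift px ((0.037761115519158395, -0.006241974718335541), 0.9976552793825114)
[[188 152 133 131 118  95  91 101]
 [174 134 133 134 113  91  89  99]
 [150 121 131 126 100  81  88  99]
 [120 111 128 115  88  74  85  98]
 [101 106 125 105  79  72  87  98]
 [ 95 103 114  92  72  72  90 101]
 [ 95  95  96  78  65  72  89 101]
 [ 95  94  85  72  65  72  86  99]]
the job is handed in; nothing more can be done
None
```

The dial tag was pressed, sprang out, and now hangs still by its slot on the hook with its dial facing outward; in the last image the window tag had not moved, and the job is handed in at about 21 s (the hand-in returned no verdict).

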